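# Clear the bench stop, slide it and lock it with its pin

### The arm

A 6-joint arm with a two-finger parallel gripper is mounted at the origin on the work surface. World frame = base frame: x ahead of the robot, y to its left, z up, the work surface at z = 0. Lengths are in m, angles in rad, forces in N, time in s.
With the tool pointing down it reaches from about 0.25 to 0.775 m from the base axis. Payload 4 kg.
Tool frame: the origin (TCP) lies on the centre line of the jaws, within the pads' length; the fingertips stand 19 mm ahead of it and the grasp point (between the pads) is the TCP (arm.tips_ahead is the distance from the TCP to the fingertips, in m); z points along the fingers, y is the line along which they close (so a half turn about z gives the same grasp; the last joint's range is limited). The gripper opens to 85 mm and grips with 20 to 120 N. Pads are 22 mm wide; open, the fingers measure 114 mm over their backs; the gripper's body (76 mm by 85 mm) begins 54 mm behind the grasp point. The pads swing forward as they close: fully open they stand 13 mm farther back than shut.
Start: joints at [1.096, 0.087, 1.371, -0, 1.684, -0.103], TCP at [0.2, 0.512, 0.25] pointing down, gripper open.
Joint ranges: [-3.1, 3.1], [-0.76, 2.03], [0.27, 2.55], [-1.08, 4.22], [0.17, 2.65], [-2.57, 2.57]. Speed limits (rad/s): [2.79, 2.79, 3.14, 3.14, 3.14, 3.14].

### API

Orientations are given as a unit quaternion [w, x, y, z].
In Python, from bench import arm gives the robot as it stands.
- The arm moves only by the tool servo_tool, never from a script. Its argument "moves" is a list of rows, each a list of 3 entries, a list of its own where there are three numbers: the opening, from -1 (shut) to 1 (fully open), then the shift along the tool's x, y, z scaled (see below), then the turn, a rotation vector about the tool's x, y, z scaled (see below). A call has 1 to 12 rows; each row is the pose to reach, as a shift and turn from the pose commanded when the call began, along the tool's axes at that moment; what a row does not reach only later rows make up. The controller multiplies each number of a shift by 250 mm and each number of a turn by 60 degrees. A row lasts 1/8 s, in which the tool goes at most 62.5 mm and 10.7 degrees, less where a joint would pass 70% of its speed; a pose out of reach is approached as far as the arm can. A call with a number of a shift or a turn outside -1 to 1 is refused whole. A call with a gripper value outside its range is refused whole. The fingers move at their own pace and stop on an object; the grip force is fixed at half the most. Time passes only in rows, so rows that repeat a pose let the fingers close. It gives the time, the measured TCP pose, the force, the opening and the grip force at its end, in the units of the state.
- arm.observe(): the state, without advancing time (a new reading comes with each control period).
- arm.get_image(name): name is "side" or "top" or "wrist"; returns a dict with "frame" (400x640x3 uint8, red, green, blue), "fovy" (degrees; the focal length in pixels is half the picture's height over the tangent of half this angle, whatever the lens; pixels are square), "cx", "cy" (the principal point, pixels), "distortion" ([k1, k2, p1, p2, k3] as OpenCV has them; the pictures are not rectified), "position" and "attitude" of the camera in the world. Camera axes: x right, y down, z forward; pixel columns grow to the right and rows downward; lengths in m; the calibration is good to about 2 mm. A picture is of the moment at which its call begins. There is no depth.
- arm.finish_job(): hands the job in; it is judged then, once.
The state is a dict: "t": time; "joint_pos": joint angles; "qd": joint speeds; "joint_efforts": joint torques, N m; "tcp_pos": TCP position; "ee_rot": TCP orientation; "force": force on the tool from outside, world axes, zero at the start; "ft_torque": the same for the moment, N m; "gripper_width": finger opening in m; "grasp_force": force on a finger pad.
Only numpy, scipy, OpenCV 4.12 (cv2) and the standard library are available. Lean on these libraries where they do the work, as an engineer would, in place of code of your own. Each camera call takes 0.05 s, during which the arm holds its last target. There are 200 camera calls.

### The job

Take the aluminium offcut off the bed of the sliding stop and put it in the scrap tray. Then slide the stop's carriage along its bed until its hole stands over the last index hole, the one farthest from the carriage's knob, and push the long plain locking pin from the wooden block down through both holes until its collar sits on the carriage. Leave the other two tools in the block, and the oil can, the jar and the mug, standing where they are.

Things in the scene. Friction and masses are not known exactly. Their poses are not given: they have to be found in the camera images.
- stop: Sliding stop, fixed: green foot plate 130 x 320 x 10 mm under a steel bed 70 mm wide (x), 300 mm long (y), flat top 60 mm above the bench. Origin: centre of underside; y along the bed, z up. Three 18 mm index holes, 50 mm deep (floor 10 mm above the bench), on its centre line at y = 0, 40 and 80 mm. The carriage starts at the -y end.
- index_hole (a point): Centre of the mouth, on the bed's top (60 mm above the bench), of the last index hole, at y = 80 mm of the stop, where the carriage must be pinned. 18 mm wide, mouth chamfered 2 mm.
- carriage (a joint): Travel of the carriage along +y of the stop, in m: 0 at the -y end of the bed, 0.15 at the other; its hole stands over the last index hole at 0.13. It starts between 0 and 0.035 and stays where it is left; about 4 N of friction, and it runs only along the bed.
- carriage_hole (a point): Centre of the top mouth of the carriage's hole, 75 mm above the bench. The carriage is an aluminium plate 90 mm (x) x 120 mm (y) x 14 mm that straddles the bed, underside 1 mm above it. The hole goes through, is 17 mm wide, mouth chamfered 2 mm, and lies 35 mm to +y of the plate's centre.
- carriage_knob (a point): Middle of the carriage's grip, 100 mm above the bench: an upright black round post 22 mm wide, 50 mm tall (from 75 to 125 mm above the bench), 35 mm to -y of the plate's centre, so 70 mm from the carriage's hole.
- offcut: Bare aluminium bar offcut, 90 mm long (its x), 24 x 24 mm, 0.14 kg or so; it lies roughly across the bed, on its top, in the carriage's way. Origin: centre of its underside, z up.
- scrap_tray: Dark steel open tray, fixed, 160 mm (x) x 130 mm (y) x 45 mm high, walls and floor 4 to 5 mm. Origin: centre of its underside.
- pin_block: Wooden block, fixed, 190 mm (x) x 70 mm (y) x 55 mm high, with three upright holes 15 mm wide and 45 mm deep at x = -65, 0 and 65 mm on its centre line; the long pin, the short pin and the T-handle key stand in them in any order. Origin: centre of its underside.
- long_pin: The pin to use, steel, upright, about 0.16 kg, 116 mm long: nose tapering from 6 mm at the tip to full width in 12 mm, shank 14 mm wide to 60 mm from the tip, collar 32 mm wide, 6 mm thick, then a round dark grip 22 mm wide, 50 mm long. Origin: centre of the tip; z up the pin. Tip height above the bench: 10 mm in the block (15 mm of shank shows), 15 mm when seated in the stop.
- short_pin: A shorter pin, not for this job: the same nose, collar and grip, but a shank of only 35 mm; in the block its collar rests on the wood. Leave it. Origin: tip; z up.
- t_key: A key with a T handle, leave it: shank 14 mm wide, 95 mm long, with a level round cross bar 60 mm long (its x) and 12 mm thick at its top; its top is about 111 mm above the bench. Origin: tip; z up.
- oil_can: Can 48 mm wide, 150 mm tall, standing between the pin block and the stop. Origin: centre of its underside.
- jar: Jar 60 mm wide, 85 mm tall, standing on the left beyond the tray. Origin: centre of its underside.
- mug: White mug 76 mm wide, 90 mm tall, at the far right. Origin: centre of its underside.
There are look-alikes about, which are no part of the job. What is shaped like the long_pin but red is not meant. Of the things shaped like the scrap_tray, the steel one is meant.

How it is judged:
By the outcome, as a careful person would: the job done as asked, in the order asked, and still so for the second after the job is handed in, with the robot touching nothing.
It also fails if it takes over 72 s, if anything falls off the work surface, if the arm or the gripper's body presses on something with over 40 N, if the wrist force passes 120 N, or if a joint passes its speed limit or range.

## Working session

There is one attempt and no reset: what is moved stays moved. The work goes in short steps, Python scripts to look and compute and a tool call to move; the robot and the scene stay as the last step left them, time stands still between calls to the robot, and variables do not carry over. Pictures are saved under pics/ and viewed, at most 10 in all, crops included, and the job is handed in when it is done.

Besides the shell and the picture viewer there is one more tool, called after ">>>" as a command line: name --argument value ..., lists and objects as JSON in quotes. servo_tool: Moves the arm, as the interface text tells. Its arguments: {"type":"object","properties":{"moves":{"type":"array","items":{"type":"array"}}},"required":["moves"]}

```bash
ls; mkdir -p pics
cat > h.py <<'E'
import numpy as np, cv2
from bench import arm
from scipy.spatial.transform import Rotation as R
def rot(a):
    a=np.array(a,float)
    return a if a.shape==(3,3) else R.from_quat(a[[1,2,3,0]]).as_matrix()
def cam(im):
    h=im['frame'].shape[0]; f=h/2/np.tan(np.radians(im['fovy'])/2)
    K=np.array([[f,0,im['cx']],[0,f,im['cy']],[0,0,1]])
    return K,np.array(im['distortion'],float),np.array(im['position'],float),rot(im['attitude'])
def ray(im,uv):
    K,D,p,A=cam(im)
    n=cv2.undistortPoints(np.array(uv,float).reshape(-1,1,2),K,D).reshape(-1,2)
    return p,(A@np.c_[n,np.ones(len(n))].T).T
def onz(im,uv,z):
    p,d=ray(im,uv); return p+d*((z-p[2])/d[:,2])[:,None]
def proj(im,P):
    K,D,p,A=cam(im)
    rv=cv2.Rodrigues(A.T)[0]
    return cv2.projectPoints(np.array(P,float).reshape(-1,1,3),rv,-A.T@p,K,D)[0].reshape(-1,2)
def save(im,n): cv2.imwrite('pics/'+n+'.png',im['frame'][:,:,::-1])
E
python3 - <<'E'
from h import *
import pickle
np.set_printoptions(precision=4,suppress=True)
for n in('top','side','wrist'):
    im=arm.get_image(n); pickle.dump(im,open(n+'.pkl','wb')); save(im,n+'0')
    print(n,im['fovy'],im['cx'],im['cy'],im['distortion'],im['position'],im['attitude'])
print(arm.observe())
E
```

```text
pics
top 44.77003478477348 321.05312597447306 197.51978258173085 [0.0319 0.     0.     0.     0.    ] [0.2564 0.0432 1.4914] [ 0.0709 -0.7035  0.7045 -0.0618]
side 54.513277901490845 317.1632835576375 202.32050181253524 [-0.043  0.     0.     0.     0.   ] [ 0.1237 -0.4556  0.8599] [-0.3174  0.8938 -0.2958  0.1136]
wrist 69.50537345026365 315.82986894337023 198.2367972936267 [-0.0096  0.      0.      0.      0.    ] [0.1288 0.5412 0.373 ] [0.1256 0.8161 0.5578 0.0847]
{'t': 0.15, 'joint_pos': array([ 1.0959,  0.0878,  1.3719,  0.    ,  1.6836, -0.1031]), 'qd': array([ 0.0003, -0.0035, -0.004 ,  0.    , -0.0006, -0.0013]), 'joint_efforts': array([  0.0017, -35.2376, -31.3678,  -0.0001,   0.0081,  -0.    ]), 'tcp_pos': array([0.1996, 0.5121, 0.2494]), 'ee_rot': array([-0.0003,  0.1848,  0.9828, -0.0008]), 'force': array([ 0.0531, -0.1762, -0.0984]), 'ft_torque': array([-0.0143,  0.0341,  0.0127]), 'grasp_force': 0.0, 'gripper_width': 0.08558188367844337}
```

View pics/top0.png

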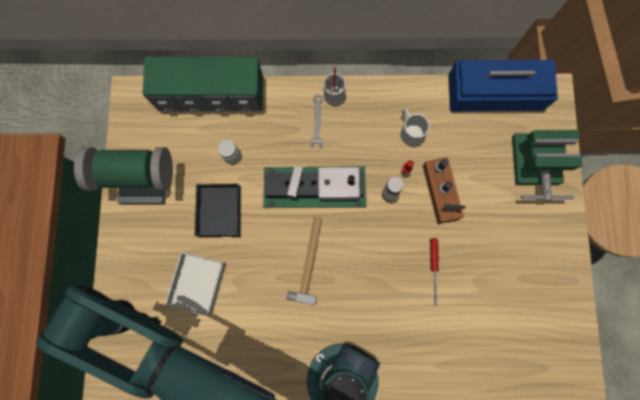

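View pics/side0.png

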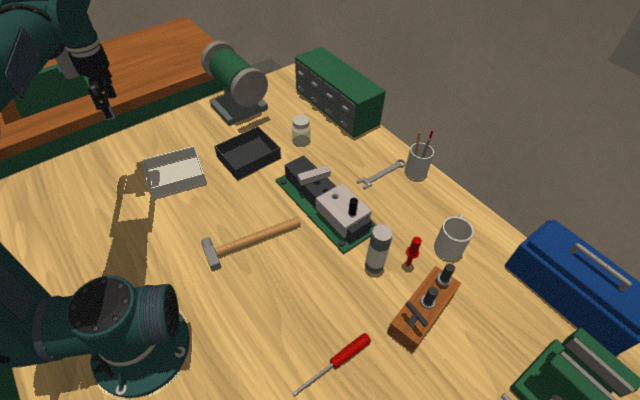

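The top view shows the stop at (315,187) with its knob at (351,181) and the offcut at (295,181). The dark tray is at (218,210), with a pale tray at (197,283). The block is at (443,190), with pins at (440,165) and (447,187), the key at (453,208), and a red pin at (407,168).

Possible mix-ups:
- **Long pin:** the dark pins at (447,273) and (430,297) in the side view, and the red one at (413,250), which is excluded.
- **Tray:** the dark one at (218,210) or the pale one at (197,283).

I'll check both in a close crop.

Run:
```python
from h import *
import pickle
np.set_printoptions(precision=4,suppress=True)
T=pickle.load(open('top.pkl','rb'));S=pickle.load(open('side.pkl','rb'))
a=cv2.resize(S['frame'][235:350,380:480],(400,460),interpolation=cv2.INTER_CUBIC)
b=cv2.resize(T['frame'][155:215,255:375],(400,200),interpolation=cv2.INTER_CUBIC)
c=cv2.resize(T['frame'][170:320,160:260],(173,260),interpolation=cv2.INTER_CUBIC)
o=np.zeros((460,800,3),np.uint8);o[:,:400]=a;o[:200,400:]=b;o[200:,400:573]=c
c=cv2.resize(T['frame'][150:225,415:475],(208,260),interpolation=cv2.INTER_CUBIC);o[200:,580:788]=c
cv2.imwrite('pics/c1.png',o[:,:,::-1])
# dark/green/white masks in top
hsv=cv2.cvtColor(T['frame'],cv2.COLOR_RGB2HSV)
def big(m,box,z,n):
    x0,y0,x1,y1=box;mm=np.zeros(m.shape,np.uint8);mm[y0:y1,x0:x1]=m[y0:y1,x0:x1]
    cs=cv2.findContours(mm,0,2)[0];k=max(cs,key=cv2.contourArea);r=cv2.minAreaRect(k)
    bp=onz(T,cv2.boxPoints(r),z);print(n,r,'ctr',bp.mean(0),'sides',np.linalg.norm(bp[1]-bp[0]),np.linalg.norm(bp[2]-bp[1]),'dir',np.degrees(np.arctan2(*(bp[1]-bp[0])[[1,0]])))
H,Sa,V=cv2.split(hsv)
big((V<75).astype(np.uint8),(185,175,250,245),.045,'tray')
big(((H>40)&(H<90)&(Sa>80)).astype(np.uint8),(255,160,375,215),.01,'foot')
big(((Sa<60)&(V>130)).astype(np.uint8),(312,160,368,205),.075,'carriage')
big(((Sa<60)&(V>130)).astype(np.uint8),(280,160,308,205),.084,'offcut')
big(((H<14)&(Sa>110)&(V>60)).astype(np.uint8),(418,150,470,228),.055,'block')
```

```text
tray ((217.5, 210.0), (52.0, 43.0), 90.0) ctr [0.4949 0.3748 0.045 ] sides 0.13125736219158737 0.15924779567107053 dir -90.15251210976498
foot ((310.0, 201.5), (9.0, 90.0), 90.0) ctr [0.5259 0.0968 0.01  ] sides 0.2796774993933292 0.02833571680703777 dir -90.15379869370635
carriage ((338.2102966308594, 181.62680053710938), (30.96802520751953, 40.86689376831055), 87.39744567871094) ctr [0.5744 0.0103 0.075 ] sides 0.12275030972489406 0.09468331588844894 dir -87.52932163032
offcut ((294.5, 180.50001525878906), (8.48874568939209, 29.83188247680664), 14.03624439239502) ctr [0.5762 0.1402 0.084 ] sides 0.090514653469712 0.02550269749117443 dir -13.102172743370787
block ((442.7118835449219, 189.81491088867188), (63.179447174072266, 25.74407958984375), 75.42578887939453) ctr [ 0.5535 -0.3035  0.055 ] sides 0.0787359551327079 0.1917991911657671 dir -75.30096499757072
```

View pics/c1.png

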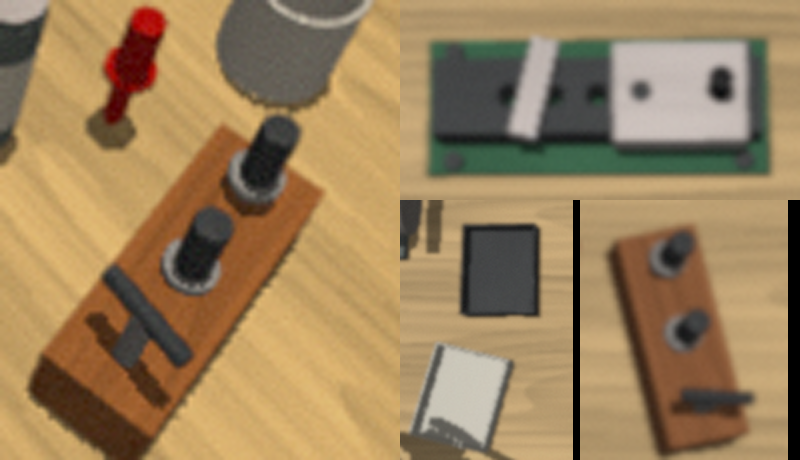

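The far pin, (440,165) in the top view, has its collar raised off the wood with a shadow under it, so it is the long pin. The middle one's collar sits on the wood, so it is the short pin, and the T-key is nearest. The dark tray at (218,210) is the steel one. The measured sizes match the description, so I'll move.

```bash
cat >> h.py <<'E'
np.set_printoptions(precision=4,suppress=True)
def go(pos,yaw=None):
    """print shift/turn units from the present pose to pos with tool y at yaw deg (mod 180), tool down"""
    o=arm.observe();M=rot(o['ee_rot']);d=M.T@(np.array(pos)-o['tcp_pos'])/.25
    y=np.degrees(np.arctan2(M[1,1],M[0,1]))
    Z=(M@R.from_rotvec([0,0,0]).as_matrix())
    if yaw is None: yaw=y
    dy=(yaw-y+90)%180-90
    a=np.radians(y+dy);W=np.array([[np.sin(a),np.cos(a),0],[-np.cos(a),np.sin(a),0],[0,0,-1]]).T
    W=np.c_[np.cross([np.cos(a),np.sin(a),0],[0,0,-1]),[np.cos(a),np.sin(a),0],[0,0,-1]]
    t=np.degrees(R.from_matrix(M.T@W).as_rotvec())/60
    print('t',round(o['t'],2),'tcp',o['tcp_pos'],'yaw',round(y,2),'SHIFT',d,'TURN',t,'rows',np.linalg.norm(d)*4, 'j6',o['joint_pos'][5])
E
python3 -c "
from h import *
go([.576,.14,.25],76.9)"
```

```text
t 0.15 tcp [0.1996 0.5121 0.2494] yaw 68.7 SHIFT [-1.9433 -0.8398 -0.0014] TURN [-0.0017 -0.0003 -0.1367] rows 8.467930625307517 j6 -0.10307903018286993
```

>>> servo_tool --moves '[[1,[-0.97,-0.42,0],[0,0,-0.07]],[1,[-0.97,-0.42,0],[0,0,-0.07]],[1,[-0.97,-0.42,0],[0,0,-0.07]],[1,[-0.97,-0.42,0],[0,0,-0.07]],[1,[-0.97,-0.42,0],[0,0,-0.07]]]'

```text
t: 0.78
tcp_pos: [0.3896, 0.3239, 0.2499]
ee_rot: [-0.0, 0.151, 0.988, -0.001]
force: [-0.1, -0.1, -0.6]
gripper_width: 0.0855
grasp_force: 0.0
```

```bash
python3 -c "
from h import *
go([.576,.14,.25],76.9)"
```

```text
t 0.78 tcp [0.3896 0.3239 0.2499] yaw 72.6 SHIFT [-0.9314 -0.4788 -0.    ] TURN [-0.001   0.     -0.0716] rows 4.18908188050765 j6 -0.6852388890462817
```

>>> servo_tool --moves '[[0.3,[-0.93,-0.48,0],[0,0,-0.07]],[0.3,[-0.93,-0.48,0],[0,0,-0.07]],[0.3,[-0.93,-0.48,0],[0,0,-0.07]],[0.3,[-0.93,-0.48,0],[0,0,-0.07]],[0.3,[-0.93,-0.48,0],[0,0,-0.07]],[0.3,[-0.93,-0.48,0],[0,0,-0.07]]]'

```text
t: 1.52
tcp_pos: [0.5744, 0.1438, 0.2496]
ee_rot: [-0.001, 0.113, 0.994, 0.0]
force: [-0.7, -0.3, 0.3]
gripper_width: 0.0553
grasp_force: 0.0
```

Run:
```python
from h import *
import pickle
go([.576,.14,.085],76.9);print(arm.observe()['gripper_width'])
T=arm.get_image('wrist');save(T,'w1');pickle.dump(T,open('w1.pkl','wb'))
print(T['position'],proj(T,[[.576,.14,.084],[.573,-.02,.075]]))
```

```text
t 1.52 tcp [0.5744 0.1438 0.2496] yaw 77.07 SHIFT [-0.0109 -0.0137  0.6583] TURN [ 0.0003 -0.0019  0.0029] rows 2.6340543294243672 j6 -1.1959902268511782
0.05527985004454317
[0.5004 0.1619 0.3735] [[311.4341 187.4811]
 [170.1429 214.0984]]
```

View pics/w1.png

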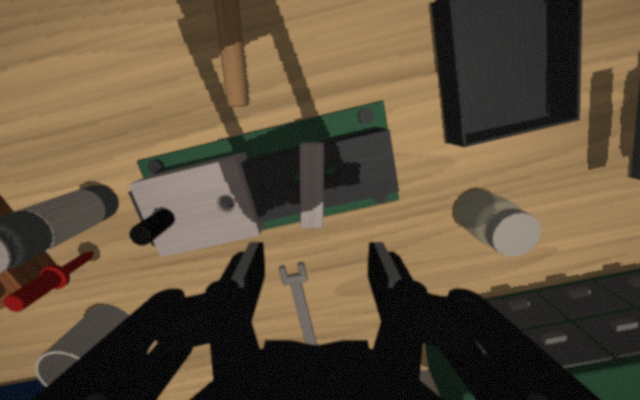

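The offcut is at (311,185), aligned with the jaws and within 2 px of the prediction. The carriage hole is at (226,203) and the knob at (152,226). Grasping now.

>>> servo_tool --moves '[[0.3,[-0.01,-0.01,0.25],[0,0,0]],[0.3,[-0.01,-0.012,0.45],[0,0,0]],[0.3,[-0.01,-0.012,0.56],[0,0,0]],[0.3,[-0.01,-0.012,0.64],[0,0,0]],[0.3,[-0.01,-0.012,0.655],[0,0,0]],[-1,[-0.01,-0.012,0.655],[0,0,0]],[-1,[-0.01,-0.012,0.655],[0,0,0]],[-1,[-0.01,-0.012,0.655],[0,0,0]],[-1,[-0.01,-0.012,0.655],[0,0,0]],[-1,[-0.01,-0.012,0.655],[0,0,0]]]'

```text
t: 2.82
tcp_pos: [0.5773, 0.1405, 0.0886]
ee_rot: [0.001, 0.112, 0.994, 0.001]
force: [-2.2, 2.1, 6.5]
gripper_width: 0.0225
grasp_force: 63.5
```

Run:
```python
from h import *
import pickle
go([.495,.375,.20],90);print(arm.observe()['gripper_width'])
W=pickle.load(open('w1.pkl','rb'));hsv=cv2.cvtColor(W['frame'],cv2.COLOR_RGB2HSV);H,S,V=cv2.split(hsv)
# green foot: hull of green blob's four corners
m=((H>40)&(H<95)&(S>70)&(V>30)).astype(np.uint8);m[265:]=0;m[:,:125]=0;m[:,420:]=0
cs=[c for c in cv2.findContours(m,0,1)[0] if cv2.contourArea(c)>30]
h=cv2.convexHull(np.vstack(cs)).reshape(-1,2);P=onz(W,h,.01)[:,:2]
r=cv2.minAreaRect(P.astype(np.float32)*1000);print('foot',r)
print(cv2.boxPoints(r))
print('corner eye',onz(W,[[137,160],[384,101],[398,199]],.01)[:,:2])
print('car eye',onz(W,[[131,183],[245,153],[259,235],[160,254]],.075)[:,:2],'hole',onz(W,[[226,203]],.075))
```

```text
t 2.83 tcp [0.5773 0.1405 0.0886] yaw 77.1 SHIFT [ 0.529   0.8418 -0.4452] TURN [ 0.0017  0.0029 -0.215 ] rows 4.357497874729445 j6 -1.2030076143766912
0.022468950608574775
foot ((573.6514282226562, 83.82550048828125), (127.32937622070312, 316.135009765625), 0.24581968784332275)
[[509.3092 241.6184]
 [510.6655 -74.5137]
 [637.9937 -73.9674]
 [636.6373 242.1647]]
corner eye [[ 0.5103 -0.0738]
 [ 0.5104  0.2435]
 [ 0.6363  0.2424]]
car eye [[ 0.5302 -0.0479]
 [ 0.527   0.0807]
 [ 0.6192  0.0689]
 [ 0.6167 -0.0498]] hole [[0.5745 0.0444 0.075 ]]
```

>>> servo_tool --moves '[[-1,[0,0,-0.2],[0,0,0]],[-1,[0,0,-0.42],[0,0,0]],[-1,[0.12,0.2,-0.44],[0,0,-0.05]],[-1,[0.25,0.4,-0.44],[0,0,-0.1]],[-1,[0.38,0.6,-0.44],[0,0,-0.15]],[-1,[0.48,0.76,-0.44],[0,0,-0.2]],[-1,[0.53,0.84,-0.44],[0,0,-0.215]],[-1,[0.53,0.84,-0.44],[0,0,-0.215]],[-1,[0.53,0.84,-0.44],[0,0,-0.215]]]'

```text
t: 3.95
tcp_pos: [0.4942, 0.3735, 0.1961]
ee_rot: [-0.0, 0.0, 1.0, -0.001]
force: [0.7, -0.1, -0.9]
gripper_width: 0.0226
grasp_force: 62.6
```

Run:
```python
from h import *
go([.495,.375,.039],90);print(arm.observe()['gripper_width'],arm.observe()['grasp_force'],arm.observe()['force'])
T=arm.get_image('top')
print(proj(T,[.495,.375,.2]))
hsv=cv2.cvtColor(T['frame'],cv2.COLOR_RGB2HSV);print(T['frame'][180:240:8,195:240:8].mean(2).astype(int))
W=arm.get_image('wrist');save(W,'w2')
```

```text
t 3.95 tcp [0.4942 0.3735 0.1961] yaw 89.96 SHIFT [-0.0033  0.0068  0.6283] TURN [-0.001  -0.0004 -0.0007] rows 2.5134496845151473 j6 -1.0141344612756997
0.022589101219216038 62.60576605796814 [ 0.6592 -0.1237 -0.8547]
[[204.6961 200.4255]]
[[ 81  36 167 169 170 169]
 [ 30  86  59  64  64  65]
 [ 30  74  56  36  74  73]
 [ 15  53  85  34  41  41]
 [ 95  86  71  79  33  30]
 [ 78  73  37  87  33  32]
 [ 72  77  74  52  65  38]
 [ 75  68  64  53  35  42]]
```

View pics/w2.png

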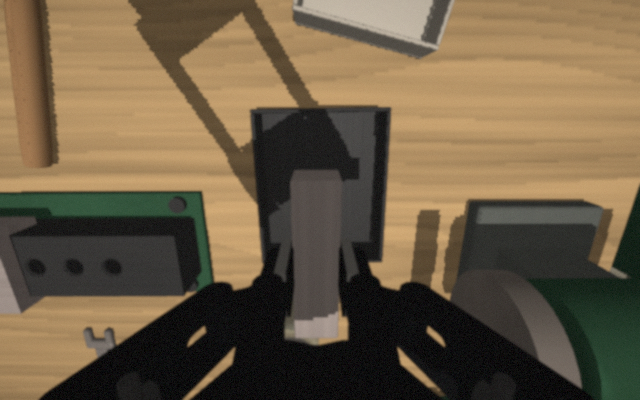

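The offcut is held level over the steel tray, which spans cols 250–390. The index holes now show at (36,267), (73,267) and (112,267). Lowering and releasing.

>>> servo_tool --moves '[[-1,[0,0.007,0.25],[0,0,0]],[-1,[0,0.007,0.48],[0,0,0]],[-1,[0,0.007,0.58],[0,0,0]],[-1,[0,0.007,0.615],[0,0,0]],[-1,[0,0.007,0.62],[0,0,0]],[0,[0,0.007,0.62],[0,0,0]],[0,[0,0.007,0.62],[0,0,0]],[0,[0,0.007,0.62],[0,0,0]],[0,[0,0.007,0.5],[0,0,0]],[0,[0,0.007,0.25],[0,0,0]],[0,[0,0.007,0],[0,0,0]],[0,[0,0.007,0],[0,0,0]]]'

```text
t: 5.55
tcp_pos: [0.497, 0.378, 0.2058]
ee_rot: [0.007, -0.0, 1.0, 0.004]
force: [-0.3, 0.1, 0.1]
gripper_width: 0.043
grasp_force: 0.0
```

Run:
```python
from h import *
import pickle
go([.574,-.0255,.20],90);print(arm.observe()['gripper_width'],arm.observe()['grasp_force'],arm.observe()['force'])
W=arm.get_image('wrist');save(W,'w3');pickle.dump(W,open('w3.pkl','wb'))
print('index holes',onz(W,[[36,267],[73,267],[112,267]],.06))
g=cv2.cvtColor(W['frame'],cv2.COLOR_RGB2GRAY)
m=((g>75)).astype(np.uint8);m[:100]=0;m[270:]=0;m[:,:262]=0;m[:,380:]=0
print([ (cv2.minAreaRect(c),cv2.contourArea(c)) for c in cv2.findContours(m,0,2)[0] if cv2.contourArea(c)>100])
```

```text
t 5.55 tcp [0.497  0.378  0.2058] yaw 90.02 SHIFT [-0.3076 -1.6141  0.0134] TURN [0.0084 0.0133 0.0002] rows 6.572798764592429 j6 -1.0115660595479574
0.04299852107060263 0.0 [-0.2589  0.1145  0.0918]
index holes [[0.5838 0.0822 0.06  ]
 [0.5838 0.1219 0.06  ]
 [0.5839 0.1636 0.06  ]]
[(((315.5, 261.0), (16.0, 79.0), 90.0), 1230.5), (((376.5, 198.0), (102.0, 5.0), 90.0), 251.0), (((313.5, 177.0), (82.0, 23.0), 90.0), 1638.5), (((320.5, 101.0), (2.0, 117.0), 90.0), 140.0)]
```

View pics/w3.png

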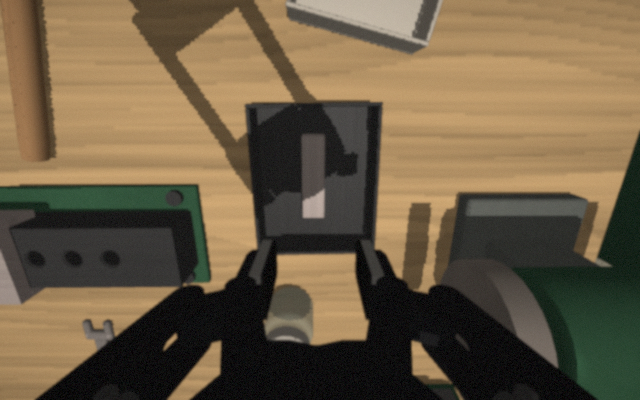

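The offcut lies on the tray floor at (313,177) and the tray is steel. Next is the knob.

>>> servo_tool --moves '[[0.3,[-0.15,-0.9,0],[0.008,0.013,0]],[0.3,[-0.15,-0.9,0],[0.008,0.013,0]],[0.3,[-0.15,-0.9,0],[0.008,0.013,0]],[0.3,[-0.2,-0.95,0],[0.008,0.013,0]],[0.3,[-0.2,-0.95,0],[0.008,0.013,0]]]'

```text
t: 6.22
tcp_pos: [0.5442, 0.1347, 0.1946]
ee_rot: [-0.008, 0.003, 1.0, -0.005]
force: [-0.5, 0.8, 0.5]
gripper_width: 0.0554
grasp_force: 0.0
```

Run:
```python
from h import *
import pickle
W3=pickle.load(open('w3.pkl','rb'));print('idx',onz(W3,[[36,258],[72,258],[111,258]],.06))
go([.575,-.0255,.20],90)
W=arm.get_image('wrist')
g=cv2.cvtColor(W['frame'],cv2.COLOR_RGB2GRAY);p=proj(W,[[.574,-.0255,.125],[.574,.0445,.075],[.574,.164,.06]]);print(p)
m=(g<50).astype(np.uint8)
def near(q,r,z,n,thr):
    x,y=map(int,q);x0=max(x-r,0);y0=max(y-r,0);mm=(g[y0:y+r,x0:x+r]<thr).astype(np.uint8)
    for c in cv2.findContours(mm,0,2)[0]:
        if cv2.contourArea(c)>25:
            (u,v),s,a=cv2.minAreaRect(c);print(n,u+x0,v+y0,s,a,onz(W,[[u+x0,v+y0]],z))
near(p[0],30,.125,'knob',50);near(p[1],16,.075,'hole',80);near(p[2],16,.06,'idx',40)
cv2.imwrite('pics/w4.png',W['frame'][:,:,::-1])
```

```text
idx [[0.573  0.0855 0.06  ]
 [0.573  0.1237 0.06  ]
 [0.5731 0.165  0.06  ]]
t 6.22 tcp [0.5442 0.1347 0.1946] yaw 89.65 SHIFT [-0.1269 -0.6401 -0.0173] TURN [-0.0093 -0.0158 -0.0059] rows 2.611246352065823 j6 -1.4192959923567108
[[104.9285 257.3622]
 [218.2158 231.4008]
 [346.6482 225.067 ]]
knob 114.92010116577148 262.0077362060547 (46.331939697265625, 73.91276550292969) 47.60256576538086 [[ 0.5779 -0.0186  0.125 ]]
hole 218.25000190734863 230.75000190734863 (15.55634880065918, 13.435027122497559) 45.0 [[0.5734 0.0446 0.075 ]]
idx 343.0 221.0 (24.0, 26.0) 90.0 [[0.5698 0.1604 0.06  ]]
```

>>> servo_tool --moves '[[0.3,[-0.06,-0.25,-0.02],[-0.009,-0.016,-0.006]],[0.3,[-0.12,-0.5,-0.02],[-0.009,-0.016,-0.006]],[0.3,[-0.12,-0.64,0],[-0.009,-0.016,-0.006]],[0.3,[-0.12,-0.64,0],[-0.009,-0.016,-0.006]],[0.3,[-0.12,-0.64,0.2],[-0.009,-0.016,-0.006]],[0.3,[-0.12,-0.64,0.34],[-0.009,-0.016,-0.006]],[0.3,[-0.12,-0.64,0.36],[-0.009,-0.016,-0.006]],[0.3,[-0.12,-0.64,0.36],[-0.009,-0.016,-0.006]],[-1,[-0.12,-0.64,0.36],[-0.009,-0.016,-0.006]],[-1,[-0.12,-0.64,0.36],[-0.009,-0.016,-0.006]],[-1,[-0.12,-0.64,0.36],[-0.009,-0.016,-0.006]],[-1,[-0.12,-0.64,0.36],[-0.009,-0.016,-0.006]]]'

```text
t: 7.78
tcp_pos: [0.5743, -0.0233, 0.1103]
ee_rot: [0.004, -0.003, 1.0, -0.0]
force: [-0.6, -3.1, 5.2]
gripper_width: 0.0205
grasp_force: 58.8
```

Run:
```python
from h import *
o=arm.observe();print(o['gripper_width'],o['grasp_force'],o['force'])
p=o['tcp_pos'];go([p[0]-.0005,p[1]+.1195,p[2]],None);go([.573,.094,p[2]],90)
```

```text
0.020451771566139604 58.7762188911438 [-0.5643 -3.0911  5.2418]
t 7.78 tcp [ 0.5743 -0.0233  0.1103] yaw 90.33 SHIFT [-0.0007  0.478  -0.0004] TURN [-0.0008  0.0076  0.    ] rows 1.912016736328424 j6 -1.7158805057589381
t 7.78 tcp [ 0.5743 -0.0233  0.1103] yaw 90.33 SHIFT [ 0.0024  0.4692 -0.0004] TURN [-0.0008  0.0076  0.0054] rows 1.8768374923843019 j6 -1.7158805057589381
```

>>> servo_tool --moves '[[-1,[0,0.08,0],[0,0,0]],[-1,[0,0.16,0],[0,0,0]],[-1,[0,0.24,0],[0,0,0]],[-1,[0,0.32,0],[0,0,0]],[-1,[0,0.4,0],[0,0,0]],[-1,[0,0.45,0],[0,0,0]],[-1,[0,0.47,0],[0,0,0]],[-1,[0,0.472,0],[0,0,0]],[-1,[0,0.472,0],[0,0,0]]]'

```text
t: 8.9
tcp_pos: [0.5736, 0.0953, 0.1103]
ee_rot: [0.004, -0.003, 1.0, 0.0]
force: [0.1, -2.0, 5.7]
gripper_width: 0.0208
grasp_force: 58.8
```

Run:
```python
from h import *
o=arm.observe();print(o['gripper_width'],o['grasp_force'],o['force'],o['tcp_pos'])
W=arm.get_image('wrist');g=cv2.cvtColor(W['frame'],cv2.COLOR_RGB2GRAY)
p=proj(W,[[.573,.164,.075],[.573,.164,.06]]);print(p)
x,y=map(int,p[0]);c=W['frame'][max(y-60,0):y+60,max(x-80,0):x+80]
a=cv2.resize(c,None,fx=4,fy=4,interpolation=cv2.INTER_CUBIC)
T=arm.get_image('top');q=proj(T,[.573,.164,.075])[0].astype(int);print(q,x,y)
b=cv2.resize(T['frame'][q[1]-30:q[1]+30,q[0]-20:q[0]+50],(a.shape[0]*70//60//3,a.shape[0]//3),interpolation=cv2.INTER_CUBIC)
print(a.shape,b.shape)
o=np.zeros((a.shape[0],800,3),np.uint8);o[:,:min(a.shape[1],640)]=a[:,:640]
w=min(160,b.shape[1]);o[:b.shape[0],640:640+w]=b[:,:w]
cv2.imwrite('pics/c5.png',o[:,:,::-1])
```

```text
0.020838334676883754 58.80438029766083 [ 0.1389 -2.013   5.7188] [0.5736 0.0953 0.1103]
[[427.4186 238.6818]
 [419.0017 228.6028]]
[286 182] 427 238
(480, 640, 3) (160, 186, 3)
```

View pics/c5.png

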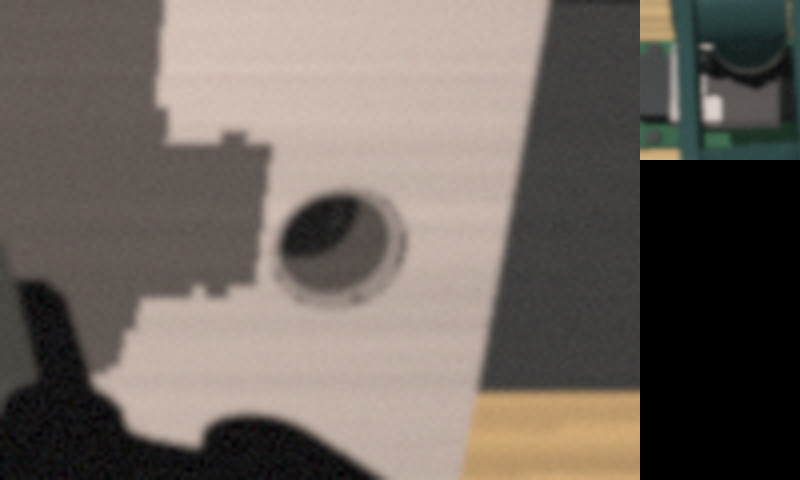

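The hole is at about (432,240) in the full picture and the carriage edge is clean. I'll measure the hole against the bed's +y end, which lies 70 mm beyond the index hole, within one image so that any calibration bias cancels.

Run:
```python
from h import *
from scipy.ndimage import map_coordinates as mc
W=arm.get_image('wrist');g=cv2.cvtColor(W['frame'],cv2.COLOR_RGB2GRAY).astype(float)
def prof(x,z,ys):
    p=proj(W,np.c_[np.full_like(ys,x),ys,np.full_like(ys,z)]);return mc(cv2.GaussianBlur(g,(3,3),0),[p[:,1],p[:,0]],order=1)
for x in(.56,.573,.585):
    ys=np.arange(.222,.25,.001);v=prof(x,.06,ys);print('bed end',x,ys[np.argmax(np.abs(np.diff(v)))],v[::2].astype(int))
    ys=np.arange(.18,.205,.001);v=prof(x,.075,ys);print('plate edge',x,ys[np.argmin(np.diff(v))]+.0005,v[::2].astype(int))
m=np.zeros(g.shape,np.uint8);m[215:265,405:460]=(g[215:265,405:460]<135)
c=max(cv2.findContours(m,0,1)[0],key=cv2.contourArea);e=cv2.fitEllipse(c);print(e,'hole',onz(W,[e[0]],.075))
P=onz(W,c.reshape(-1,2),.075);print('hole extents',P.min(0),P.max(0))
```

```text
bed end 0.56 0.233 [ 64  62  63  63  63  69 152 185 184 183 184 184 185 184]
plate edge 0.56 0.1915 [181 182 181 181 181 177 101  67  67  66  65  65  64]
bed end 0.573 0.233 [ 64  64  64  64  62  67 136 165 166 166 165 164 165 164]
plate edge 0.573 0.1915 [183 181 181 182 182 178 104  65  63  64  63  65  64]
bed end 0.585 0.233 [ 63  63  62  62  62  67 130 165 166 166 169 173 173 173]
plate edge 0.585 0.1915 [174 175 174 173 173 171 102  61  63  62  63  62  61]
((430.9714660644531, 238.86573791503906), (25.7669677734375, 30.529462814331055), 76.97994995117188) hole [[0.5731 0.1662 0.075 ]]
hole extents [0.5646 0.157  0.075 ] [0.5827 0.1766 0.075 ]
```

The camera puts the carriage about 2–3 mm past the index. The end of travel is exactly 20 mm beyond it, so I'll check gently against that.

>>> servo_tool --moves '[[-1,[0,0.03,0],[0,0,0]],[-1,[0,0.055,0],[0,0,0]],[-1,[0,0.065,0],[0,0,0]],[-1,[0,0.068,0],[0,0,0]],[-1,[0,0.07,0],[0,0,0]],[-1,[0,0.072,0],[0,0,0]],[-1,[0,0.072,0],[0,0,0]]]'

```text
t: 9.93
tcp_pos: [0.5735, 0.1125, 0.1103]
ee_rot: [0.004, -0.003, 1.0, -0.0]
force: [-0.3, -3.8, 6.0]
gripper_width: 0.0202
grasp_force: 58.8
```

>>> servo_tool --moves '[[-1,[0,0.004,0],[0,0,0]],[-1,[0,0.004,0],[0,0,0]],[-1,[0,0.004,0],[0,0,0]]]'

```text
t: 10.3
tcp_pos: [0.5735, 0.1126, 0.1103]
ee_rot: [0.004, -0.003, 1.0, -0.001]
force: [-0.1, -6.8, 5.1]
gripper_width: 0.0206
grasp_force: 58.9
```

>>> servo_tool --moves '[[-1,[0,0.006,0],[0,0,0]],[-1,[0,0.006,0],[0,0,0]],[-1,[0,0.006,0],[0,0,0]]]'

```text
t: 10.68
tcp_pos: [0.5735, 0.1126, 0.1103]
ee_rot: [0.004, -0.002, 1.0, -0.003]
force: [-0.5, -10.5, 5.4]
gripper_width: 0.0207
grasp_force: 59.1
```

The hard stop is at TCP y = 0.1126, so the index position is TCP y = 0.0926. That agrees with the camera. Backing up.

>>> servo_tool --moves '[[-1,[0,-0.03,0],[0,0,0]],[-1,[0,-0.06,0],[0,0,0]],[-1,[0,-0.08,0],[0,0,0]],[-1,[0,-0.09,0],[0,0,0]],[-1,[0,-0.092,0],[0,0,0]],[-1,[0,-0.092,0],[0,0,0]],[-1,[0,-0.092,0],[0,0,0]]]'

```text
t: 11.55
tcp_pos: [0.5736, 0.0947, 0.1103]
ee_rot: [0.004, -0.003, 1.0, 0.002]
force: [-0.3, 3.9, 6.2]
gripper_width: 0.0207
grasp_force: 59.1
```

>>> servo_tool --moves '[[-1,[0,-0.004,0],[0,0,0]],[-1,[0,-0.008,0],[0,0,0]],[-1,[0,-0.008,0],[0,0,0]],[-1,[0,-0.008,0],[0,0,0]]]'

```text
t: 12.05
tcp_pos: [0.5736, 0.0928, 0.1103]
ee_rot: [0.004, -0.003, 1.0, 0.002]
force: [0.9, 3.1, 5.4]
gripper_width: 0.0207
grasp_force: 59.1
```

The carriage is within 0.2 mm of the index. I'll relax, release, rise, and head for the long pin.

>>> servo_tool --moves '[[-1,[0,0.002,0],[0,0,0]],[0.3,[0,0.002,0],[0,0,0]],[0.3,[0,0.002,0],[0,0,0]],[0.3,[0,0.002,0],[0,0,0]],[0.3,[0,0.002,0],[0,0,0]],[0.3,[0,0.002,-0.2],[0,0,0]],[0.3,[0,0.002,-0.4],[0,0,0]],[0.3,[0,0.002,-0.5],[0,0,0]],[0.3,[0,0.002,-0.5],[0,0,0]]]'

```text
t: 13.18
tcp_pos: [0.573, 0.0917, 0.2356]
ee_rot: [0.005, -0.003, 1.0, 0.001]
force: [0.5, 1.3, -0.2]
gripper_width: 0.0553
grasp_force: 0.0
```

Run:
```python
from h import *
import pickle
from scipy.ndimage import map_coordinates as mc
T=pickle.load(open('top.pkl','rb'));S=pickle.load(open('side.pkl','rb'))
# long pin grip top centre, two views (pixels from crops)
c1=np.array([678/ (208/60)-580/(208/60)+415, 245/(260/75)-200/(260/75)+150]);c2=np.array([380+282/4,235+128/4])
print('top-view grip top',c1,onz(T,[c1],.126),'side',c2,onz(S,[c2],.126))
go([.61,-.285,.235],90)
W=arm.get_image('wrist');g=cv2.cvtColor(W['frame'],cv2.COLOR_RGB2GRAY).astype(float)
def prof(x,z,ys):
    p=proj(W,np.c_[np.full_like(ys,x),ys,np.full_like(ys,z)]);return mc(cv2.GaussianBlur(g,(3,3),0),[p[:,1],p[:,0]],order=1)
for x in(.56,.585):
    ys=np.arange(.222,.25,.0005);v=prof(x,.06,ys);print('bed end',x,ys[np.argmax(np.abs(np.diff(v)))])
    ys=np.arange(.18,.205,.0005);v=prof(x,.075,ys);print('plate edge',x,ys[np.argmin(np.diff(v))])
q=proj(W,[.573,.164,.075])[0];x0,y0=(q-25).astype(int)
m=np.zeros(g.shape,np.uint8);m[y0:y0+50,x0:x0+50]=g[y0:y0+50,x0:x0+50]<130
c=max(cv2.findContours(m,0,1)[0],key=cv2.contourArea);e=cv2.fitEllipse(c);print(q,e,'hole',onz(W,[e[0]],.075))
```

```text
top-view grip top [443.2692 162.9808] [[ 0.6168 -0.2919  0.126 ]] side [450.5 267. ] [[ 0.6197 -0.2978  0.126 ]]
t 13.18 tcp [0.573  0.0917 0.2356] yaw 90.36 SHIFT [-0.1388 -1.5076  0.0014] TURN [0.0015 0.0088 0.0059] rows 6.055715545538757 j6 -1.5165254626001194
bed end 0.56 0.233
plate edge 0.56 0.189
bed end 0.585 0.2335
plate edge 0.585 0.1895
[385.4342 184.983 ] ((385.4018859863281, 185.75445556640625), (17.912870407104492, 19.147262573242188), 65.98268127441406) hole [[0.5738 0.164  0.075 ]]
```

>>> servo_tool --moves '[[0.3,[-0.08,-0.9,0],[0,0.008,0.006]],[0.3,[-0.08,-0.9,0],[0,0.008,0.006]],[0.3,[-0.08,-0.9,0],[0,0.008,0.006]],[0.3,[-0.08,-0.9,0],[0,0.008,0.006]],[0.3,[-0.08,-0.9,0],[0,0.008,0.006]]]'

```text
t: 13.85
tcp_pos: [0.592, -0.136, 0.2288]
ee_rot: [-0.005, 0.002, 1.0, 0.001]
force: [-0.8, 0.9, -0.2]
gripper_width: 0.0555
grasp_force: 0.0
```

>>> servo_tool --moves '[[0.3,[-0.07,-0.62,0],[0,0,0]],[0.3,[-0.07,-0.62,0],[0,0,0]],[0.3,[-0.07,-0.62,0],[0,0,0]],[0.3,[-0.07,-0.62,0],[0,0,0]],[0.3,[-0.07,-0.62,0],[0,0,0]]]'

```text
t: 14.48
tcp_pos: [0.6105, -0.2864, 0.2308]
ee_rot: [-0.004, -0.001, 1.0, 0.002]
force: [0.3, 0.9, -0.7]
gripper_width: 0.0558
grasp_force: 0.0
```

Run:
```python
from h import *
import pickle
go([.617,-.292,.235],90)
W=arm.get_image('wrist');save(W,'w6');pickle.dump(W,open('w6.pkl','wb'))
print(proj(W,[[.617,-.292,.126],[.617,-.292,.076]]))
```

```text
t 14.47 tcp [ 0.6105 -0.2864  0.2308] yaw 90.08 SHIFT [-0.0258 -0.0223 -0.0172] TURN [ 0.0033 -0.0069  0.0014] rows 0.15266513407446874 j6 -2.0947400995832925
[[307.4702 211.3828]
 [308.6711 194.7057]]
```

View pics/w6.png

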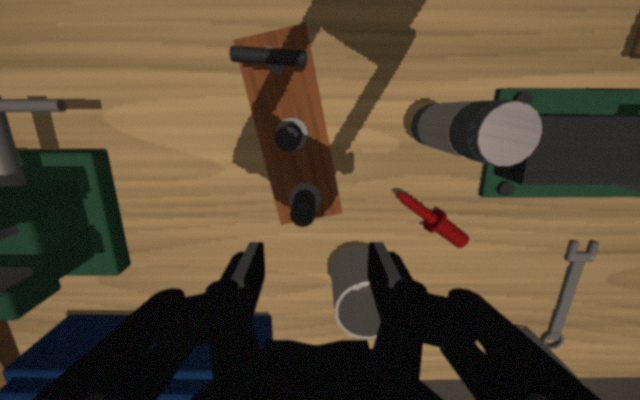

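The long pin is at (304,210), with its grip top near (303,214) and its collar near (305,195). The short pin is at (290,134), the key at (268,56), the red pin at (432,217), and the oil can top at (510,133). I'll refine the pin's axis.

Run:
```python
from h import *
import pickle
W=pickle.load(open('w6.pkl','rb'));f=W['frame'];hsv=cv2.cvtColor(f,cv2.COLOR_RGB2HSV);H,S,V=cv2.split(hsv)
x0,y0,x1,y1=280,175,330,235
m=np.zeros(V.shape,np.uint8);m[y0:y1,x0:x1]=(V<48)[y0:y1,x0:x1]
c=max(cv2.findContours(m,0,1)[0],key=cv2.contourArea).reshape(-1,2);print('grip',c.min(0),c.max(0))
m2=np.zeros(V.shape,np.uint8);m2[y0:y1,x0:x1]=((S<70)&(V>48))[y0:y1,x0:x1]
k=max(cv2.findContours(m2,0,1)[0],key=cv2.contourArea).reshape(-1,2);print('collar',k.min(0),k.max(0))
for v in range(180,232,3): print(v,' '.join('%3d'%a for a in V[v,284:330:2]))
# fit axis x,y: grip-top circle bottom edge, left/right extents
a=np.linspace(0,2*np.pi,60)
for P in([.617,-.292],[.615,-.295],[.613,-.297]):
    q=proj(W,np.c_[P[0]+.011*np.cos(a),P[1]+.011*np.sin(a),np.full(60,.126)]);r=proj(W,np.c_[P[0]+.016*np.cos(a),P[1]+.016*np.sin(a),np.full(60,.076)])
    print(P,'top',q.min(0),q.max(0),'collar',r.min(0),r.max(0))
```

```text
grip [291 188] [316 225]
collar [289 183] [319 206]
180  55  58  54  56  55  54  53  51  47  53  51  55  54  57  52  47  44  52  56  55  53  48  51
183  57  53  60  56  57  50  51  46  51  53  47  51  52  51  50  44  49  49  51  59  54  49  53
186  58  55  57  56  52  54  48  52  50  51  52  50  54  51  50  48  50  46  53  54  55  57  50
189  52  53  59  57  51  51  53  46  44  40  41  41  48  50  50  54  48  49  53  51  56  55  50
192  53  53  55  57  50  52  44  26  14  13  23  22  26  27  40  52  53  51  52  53  57  57  52
195  55  58  53  53  52  43  25  24  18  19  17  15  21  22  18  36  48  53  46  54  56  53  54
198  56  51  53  53  51  32  22  17  20  22  25  17  20  18  22  25  51  51  49  53  55  55  52
201  56  57  55  52  43  25  19  18   9  20  23  22  19  25  22  30  45  55  50  50  55  54  57
204  70  62  59  51  34  22  18  24  19  24  27  26  20  17  21  26  45  51  49  50  55  57  55
207 109 111  99  62  32  26  17  23  26  25  28  26  23  19  22  30  46  52  51  49  55  55  65
210 112 115 114  81  33  23  12  23  23  21  16  26  21  26  24  32  54  53  50  42  55 
[... 300 characters left out ...]
119 119 119 123 108  62  26  28  28  26  20  25  23  43 106 149 153 155 155 155 154 153 155
225 151 152 157 155 155 142 109  80  55  36  52  66 101 141 153 154 158 157 154 155 154 155 157
228 156 156 155 153 158 156 155 154 147 146 151 151 153 152 153 155 152 153 155 150 151 150 150
231 154 154 156 154 152 154 155 151 154 151 153 152 152 151 152 151 151 151 150 150 153 149 152
[0.617, -0.292] top [294.4145 198.931 ] [320.5174 223.5246] collar [292.8021 179.2555] [324.5299 209.6877]
[0.615, -0.295] top [290.7954 196.6269] [316.9634 221.341 ] collar [289.7758 177.2847] [321.5695 207.8407]
[0.613, -0.297] top [288.3517 194.3117] [314.5842 219.1466] collar [287.7334 175.3063] [319.5925 205.9864]
```

```bash
python3 -c "
from h import *
go([.6185,-.2955,.105],90)"
```

```text
t 14.53 tcp [ 0.6107 -0.2862  0.2313] yaw 90.12 SHIFT [-0.0345 -0.0388  0.5049] TURN [ 0.0027 -0.0062  0.002 ] rows 2.0301038256991766 j6 -2.0948291616501487
```

>>> servo_tool --moves '[[0.3,[-0.033,-0.038,0],[0.002,-0.006,0]],[0.3,[-0.033,-0.038,0],[0.002,-0.006,0]],[0.3,[-0.033,-0.038,0.2],[0.002,-0.006,0]],[0.3,[-0.033,-0.038,0.38],[0.002,-0.006,0]],[0.3,[-0.033,-0.038,0.47],[0.002,-0.006,0]],[0.3,[-0.033,-0.038,0.5],[0.002,-0.006,0]],[0.3,[-0.033,-0.038,0.5],[0.002,-0.006,0]],[0.3,[-0.033,-0.038,0.5],[0.002,-0.006,0]]]'

```text
t: 15.52
tcp_pos: [0.6192, -0.2981, 0.1094]
ee_rot: [0.002, -0.0, 1.0, -0.001]
force: [-0.5, 0.2, 0.2]
gripper_width: 0.0556
grasp_force: 0.0
```

```bash
python3 -c "
from h import *
print(arm.observe()['force']);go([.6185,-.2955,.105],90)"
```

```text
[-0.4677  0.2236  0.229 ]
t 15.53 tcp [ 0.6192 -0.2981  0.1094] yaw 90.0 SHIFT [0.0029 0.0104 0.0175] TURN [-0.0027  0.0041  0.0001] rows 0.08248691720963246 j6 -2.101877700936438
```

>>> servo_tool --moves '[[0.3,[0.002,0.006,0.014],[-0.002,0.004,0]],[0.3,[0.002,0.006,0.014],[-0.002,0.004,0]],[-1,[0.002,0.006,0.014],[-0.002,0.004,0]],[-1,[0.002,0.006,0.014],[-0.002,0.004,0]],[-1,[0.002,0.006,0.014],[-0.002,0.004,0]],[-1,[0.002,0.006,0.014],[-0.002,0.004,0]],[-1,[0.002,0.006,0.014],[-0.002,0.004,0]]]'

```text
t: 16.4
tcp_pos: [0.6178, -0.2963, 0.1039]
ee_rot: [-0.001, 0.0, 1.0, 0.0]
force: [0.5, -1.4, 1.2]
gripper_width: 0.0208
grasp_force: 58.5
```

```bash
python3 -c "
from h import *
o=arm.observe();print(o['force'],o['tcp_pos'],o['gripper_width'],o['grasp_force'])"
```

```text
[ 0.4728 -1.3835  1.1516] [ 0.6178 -0.2963  0.1039] 0.020847119441862856 58.517106771469116
```

Gripped. Lifting straight out, clear of the can's height.

>>> servo_tool --moves '[[-1,[0,0,-0.08],[0,0,0]],[-1,[0,0,-0.18],[0,0,0]],[-1,[0,0,-0.3],[0,0,0]],[-1,[0,0,-0.5],[0,0,0]],[-1,[0,0,-0.7],[0,0,0]],[-1,[0,0,-0.7],[0,0,0]],[-1,[0,0,-0.7],[0,0,0]]]'

```text
t: 17.27
tcp_pos: [0.6179, -0.296, 0.278]
ee_rot: [-0.002, -0.0, 1.0, 0.001]
force: [0.2, 0.3, -2.1]
gripper_width: 0.0208
grasp_force: 59.4
```

```bash
python3 -c "
from h import *
o=arm.observe();print(o['force'],o['gripper_width'],o['grasp_force']);go([.5735,.163,.28],90)"
```

```text
[ 0.1714  0.255  -2.1068] 0.020833987150423172 59.39537823200226
t 17.27 tcp [ 0.6179 -0.296   0.278 ] yaw 90.01 SHIFT [ 0.1774  1.8358 -0.0033] TURN [ 0.002  -0.0041  0.0001] rows 7.377615787525876 j6 -2.100233498547841
```

>>> servo_tool --moves '[[-1,[0.09,0.92,0],[0,0,0]],[-1,[0.09,0.92,0],[0,0,0]],[-1,[0.09,0.92,0],[0,0,0]],[-1,[0.09,0.92,0],[0,0,0]],[-1,[0.09,0.92,0],[0,0,0]]]'

```text
t: 17.9
tcp_pos: [0.5944, -0.0626, 0.2764]
ee_rot: [-0.004, -0.003, 1.0, 0.002]
force: [0.2, -0.7, -2.3]
gripper_width: 0.0208
grasp_force: 59.5
```

>>> servo_tool --moves '[[-1,[0.04,0.45,0],[0,0,0]],[-1,[0.06,0.7,0],[0,0,0]],[-1,[0.087,0.88,0],[0,0,0]],[-1,[0.087,0.912,0],[0,0,0]],[-1,[0.087,0.912,0],[0,0,0]],[-1,[0.087,0.912,0.1],[0,0,0]],[-1,[0.087,0.912,0.2],[0,0,0]],[-1,[0.087,0.912,0.26],[0,0,0]],[-1,[0.087,0.912,0.26],[0,0,0]],[-1,[0.087,0.912,0.26],[0,0,0]]]'

```text
t: 19.15
tcp_pos: [0.5744, 0.1613, 0.2152]
ee_rot: [-0.001, 0.0, 1.0, 0.001]
force: [0.3, -0.1, -1.0]
gripper_width: 0.0204
grasp_force: 59.6
```

Run:
```python
from h import *
import pickle
go([.5735,.163,.18],90);print(arm.observe()['force'])
W=arm.get_image('wrist');pickle.dump(W,open('w7.pkl','wb'));T=arm.get_image('side')
p=proj(W,[[.5735,.163,.075]])[0];t=arm.observe()['tcp_pos'];tip=proj(W,[t-[0,0,.0939]])[0];print('hole',p,'tip',tip)
x,y=((p+tip)/2).astype(int);print(x,y);c=W['frame'][y-60:y+60,x-50:x+50];a=cv2.resize(c,(400,480),interpolation=cv2.INTER_CUBIC)
s=proj(T,[[.5735,.163,.1]])[0].astype(int);print(s);b=cv2.resize(T['frame'][s[1]-60:s[1]+60,s[0]-50:s[0]+50],(400,480),interpolation=cv2.INTER_CUBIC)
cv2.imwrite('pics/c7.png',np.hstack([a,b])[:,:,::-1])
```

```text
t 19.15 tcp [0.5744 0.1613 0.2152] yaw 89.95 SHIFT [0.0033 0.0068 0.1407] TURN [ 0.0012 -0.0017 -0.0008] rows 0.5636087727911194 j6 -1.3920309478578128
[ 0.3087 -0.1143 -0.9872]
hole [316.3655 190.8494] tip [314.8081 208.1745]
315 199
[308 162]
```

View pics/c7.png

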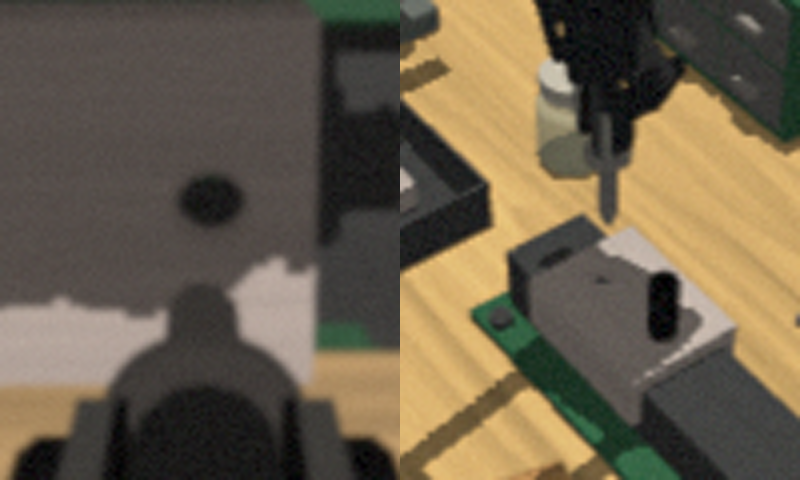

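Run:
```python
from h import *
import pickle
W=pickle.load(open('w7.pkl','rb'));V=W['frame'].astype(int)
t=arm.observe()['tcp_pos'];print(t)
g=cv2.cvtColor(W['frame'],cv2.COLOR_RGB2GRAY)
for v in range(178,240,2): print(v,' '.join('%3d'%a for a in g[v,288:344:2]))
a=np.linspace(0,2*np.pi,90)
for dx in(-.001,.001,.003,.005):
    out=[]
    for r,z in((.003,0),(.007,.012),(.007,.059),(.016,.06),(.016,.066),(.011,.07)):
        q=proj(W,np.c_[t[0]+dx+r*np.cos(a),t[1]+r*np.sin(a),np.full(90,t[2]-.0939+z)])
        out.append((q[:,1].min().round(1),q[:,0].min().round(1),q[:,0].max().round(1)))
    print(dx,out)
q=proj(W,np.c_[.573+.0105*np.cos(a),.164+.0105*np.sin(a),np.full(90,.075)]);print('rim',q.min(0),q.max(0))
```

```text
[0.5745 0.1616 0.2158]
178  79  75  80  81  78  77  81  79  79  77  79  78  78  74  78  77  79  78  77  78  77  78  79  78  80  79  80  77
180  78  78  76  77  74  75  79  75  76  78  78  73  73  75  75  77  78  76  81  78  77  77  75  79  73  78  76  77
182  80  77  78  78  79  79  78  79  74  79  80  73  75  66  61  57  62  67  76  79  80  78  78  77  83  77  78  76
184  80  80  83  80  78  80  79  80  83  84  79  73  53  34  27  31  33  47  68  77  84  83  83  80  80  83  81  78
186  78  82  80  81  80  83  82  82  84  86  76  54  30  29  28  20  28  23  41  73  80  81  79  81  80  81  81  77
188  78  79  77  78  79  78  80  78  78  75  66  40  28  23  27  24  24  26  29  63  78  75  80  79  77  78  81  74
190  79  83  80  78  77  78  77  80  80  79  69  40  21  21  13  30  21  27  31  64  76  80  78  82  80  75  81  77
192  78  77  78  82  82  80  79  77  80  77  71  53  36  25  30  29  26  26  51  73  78  79  80  76  83  78  80  77
194  76  78  77  79  79  81  79  80  77  77  75  72  59  43  33  35  37  51  70  73  75  79  79  78  80  79  77  74
196  79  76  79  77  79  78  78  
[... 3307 characters left out ...]
 (np.float64(208.4), np.float64(305.6), np.float64(324.0)), (np.float64(234.5), np.float64(303.1), np.float64(326.2)), (np.float64(221.1), np.float64(288.0), np.float64(341.2)), (np.float64(225.1), np.float64(287.1), np.float64(342.0)), (np.float64(236.2), np.float64(295.2), np.float64(333.9))]
0.005 [(np.float64(210.5), np.float64(311.1), np.float64(318.6)), (np.float64(210.9), np.float64(305.6), np.float64(324.0)), (np.float64(237.6), np.float64(303.1), np.float64(326.1)), (np.float64(224.3), np.float64(288.1), np.float64(341.1)), (np.float64(228.4), np.float64(287.2), np.float64(341.9)), (np.float64(239.4), np.float64(295.3), np.float64(333.8))]
rim [306.3865 179.6053] [328.4444 200.8444]
```

Relative to the hole, the pin sits about 4–5 mm too far in +x in the same picture, because it's off-centre in the pads. It is also about 1.7 mm short in y. I'll correct that, come closer and measure again.

>>> servo_tool --moves '[[-1,[0.018,0.007,0.05],[0,0,0]],[-1,[0.018,0.007,0.1],[0,0,0]],[-1,[0.018,0.007,0.14],[0,0,0]],[-1,[0.018,0.007,0.14],[0,0,0]],[-1,[0.018,0.007,0.14],[0,0,0]]]'

```text
t: 19.88
tcp_pos: [0.5694, 0.1636, 0.1794]
ee_rot: [-0.001, -0.0, 1.0, 0.001]
force: [0.1, -0.3, -1.2]
gripper_width: 0.0205
grasp_force: 59.6
```

```bash
cat > m.py <<'E'
from h import *
W=arm.get_image('wrist');o=arm.observe();t=o['tcp_pos'];print(t,o['force'])
g=cv2.cvtColor(W['frame'],cv2.COLOR_RGB2GRAY)
p=proj(W,[.5738,.164,.075])[0].astype(int)
for v in range(p[1]-16,p[1]+46,2): print(v,' '.join('%3d'%a for a in g[v,p[0]-28:p[0]+30:2]))
print('col0',p[0]-28)
a=np.linspace(0,2*np.pi,90)
def c(x,y,z,r):
    q=proj(W,np.c_[x+r*np.cos(a),y+r*np.sin(a),np.full(90,z)]);return np.r_[q.min(0),q.max(0)].round(1)
for dx in(.003,.0045,.006):
    print(dx,'tip',c(t[0]+dx,t[1],t[2]-.0939,.003),'sh',c(t[0]+dx,t[1],t[2]-.0819,.007),'collar',c(t[0]+dx,t[1],t[2]-.0339,.016))
for x in(.573,.5745): print(x,'rim',c(x,.164,.075,.0105),'in',c(x,.164,.073,.0085),'bot',c(x,.164,.061,.0085))
E
python3 m.py
```

```text
[0.5695 0.1636 0.1797] [-0.1201  0.333  -1.58  ]
192  84  83  81  82  79  82  83  83  82  82  84  82  81  81  85  81  84  84  82  85  82  82  81  81  84  81  81  84  80
194  83  84  83  86  81  81  84  82  85  82  85  83  82  83  80  82  82  83  83  83  81  84  81  84  83  84  83  82  82
196  83  84  83  82  82  84  84  81  84  80  84  82  84  85  82  80  83  82  83  81  83  83  80  82  80  85  83  86  81
198  84  85  82  81  83  85  83  85  83  84  84  82  77  74  62  65  71  77  79  80  83  85  81  81  81  86  81  81  82
200  83  84  84  87  83  86  86  85  85  85  81  74  54  41  35  31  40  54  75  83  85  87  83  85  82  85  86  84  82
202  86  87  88  86  87  88  85  86  85  83  71  44  32  26  28  27  22  32  49  77  86  85  85  86  88  86  88  84  87
204  83  83  84  86  82  84  83  86  85  79  53  27  31  22  28  28  23  26  33  62  80  84  85  83  85  87  85  83  84
206  82  84  80  82  84  82  86  84  79  76  51  31  28  28  29  30  23  23  27  57  77  84  83  80  81  83  84  84  85
208  81  85  80  82  85  85  83  85  81  82  61  38  26  25  33  31  30  31  42  69  78  83
[... 2463 characters left out ...]
7  27  28  28  32  23  23  32  22  29  26  24  30  26  28  30  35  38  15   8  37  60
252  65  67  53  29   9  19  16  22  24  15  27  23  29  30  27  26  24  31  27  30  22  31  29  28  26  15  11  29  58
col0 286
0.003 tip [310.7 208.2 318.1 215.2] sh [305.2 208.5 323.5 225.6] collar [287.5 221.  340.6 269.1]
0.0045 tip [310.7 210.  318.1 217. ] sh [305.2 210.3 323.5 227.4] collar [287.6 223.4 340.5 271.2]
0.006 tip [310.7 211.7 318.1 218.7] sh [305.2 212.2 323.5 229.2] collar [287.7 225.8 340.4 273.3]
0.573 rim [302.4 195.9 327.4 219.5] in [304.9 197.5 325.  216.5] bot [305.4 193.4 324.6 211.7]
0.5745 rim [302.4 197.6 327.4 221.2] in [304.9 199.2 325.  218.1] bot [305.4 195.1 324.5 213.3]
```

Pin and hole now agree within about 0.5 mm, with both centred near col 315 and matching rows. Inserting in steps while watching the force.

>>> servo_tool --moves '[[-1,[0,0,0.02],[0,0,0]],[-1,[0,0,0.04],[0,0,0]],[-1,[0,0,0.06],[0,0,0]],[-1,[0,0,0.08],[0,0,0]],[-1,[0,0,0.08],[0,0,0]]]'

```text
t: 20.55
tcp_pos: [0.5688, 0.1635, 0.1584]
ee_rot: [-0.002, 0.0, 1.0, 0.0]
force: [0.0, 0.3, -2.1]
gripper_width: 0.0208
grasp_force: 59.6
```

>>> servo_tool --moves '[[-1,[0,0,0.015],[0,0,0]],[-1,[0,0,0.03],[0,0,0]],[-1,[0,0,0.04],[0,0,0]],[-1,[0,0,0.04],[0,0,0]]]'

```text
t: 21.05
tcp_pos: [0.5689, 0.1635, 0.1489]
ee_rot: [-0.002, 0.0, 1.0, 0.0]
force: [0.0, 0.3, -1.9]
gripper_width: 0.0208
grasp_force: 59.6
```

>>> servo_tool --moves '[[-1,[0,0,0.02],[0,0,0]],[-1,[0,0,0.045],[0,0,0]],[-1,[0,0,0.07],[0,0,0]],[-1,[0,0,0.095],[0,0,0]],[-1,[0,0,0.12],[0,0,0]],[-1,[0,0,0.14],[0,0,0]],[-1,[0,0,0.15],[0,0,0]],[-1,[0,0,0.15],[0,0,0]],[-1,[0,0,0.15],[0,0,0]]]'

```text
t: 22.18
tcp_pos: [0.5691, 0.1637, 0.1121]
ee_rot: [-0.001, 0.0, 1.0, 0.001]
force: [0.6, 0.6, -2.4]
gripper_width: 0.0207
grasp_force: 59.6
```

>>> servo_tool --moves '[[-1,[0,0,0.006],[0,0,0]],[-1,[0,0,0.012],[0,0,0]],[-1,[0,0,0.016],[0,0,0]],[-1,[0,0,0.016],[0,0,0]],[-1,[0,0,0.016],[0,0,0]]]'

```text
t: 22.8
tcp_pos: [0.5692, 0.1636, 0.1089]
ee_rot: [-0.001, -0.0, 1.0, 0.001]
force: [-2.4, -0.5, 4.8]
gripper_width: 0.0208
grasp_force: 60.2
```

The collar has landed at TCP z = 0.109, as predicted, with contact force. Releasing and rising.

>>> servo_tool --moves '[[0.3,[0,0,0],[0,0,0]],[0.3,[0,0,0],[0,0,0]],[0.3,[0,0,0],[0,0,0]],[0.3,[0,0,0],[0,0,0]],[0.3,[0,0,-0.1],[0,0,0]],[0.3,[0,0,-0.3],[0,0,0]],[0.3,[0,0,-0.5],[0,0,0]],[0.3,[0.6,0,-0.6],[0,0,0]],[0.3,[0.6,0,-0.6],[0,0,0]],[0.3,[0.6,0,-0.6],[0,0,0]],[0.3,[0.6,0,-0.6],[0,0,0]]]'

```text
t: 24.18
tcp_pos: [0.4185, 0.1637, 0.2595]
ee_rot: [-0.0, -0.001, 1.0, 0.001]
force: [1.5, 0.4, -0.3]
gripper_width: 0.0558
grasp_force: 0.0
```

Run:
```python
from h import *
T=arm.get_image('side');U=arm.get_image('top')
a=cv2.resize(T['frame'][100:350,200:500],(600,500),interpolation=cv2.INTER_CUBIC)
b=cv2.resize(U['frame'][130:240,190:290],(200,220));c=cv2.resize(U['frame'][130:240,370:470],(200,220))
cv2.imwrite('pics/end.png',np.hstack([a,np.vstack([b,c,np.zeros((60,200,3),np.uint8)])])[:,:,::-1])
print(proj(T,[[.5735,.164,.131],[.5735,.164,.081]])*1.0,arm.observe()['force'],arm.observe()['tcp_pos'])
```

```text
[[308.2763 154.5111]
 [308.316  167.5169]] [-0.111  -0.4561 -0.3442] [0.4199 0.1635 0.2584]
```

View pics/end.png

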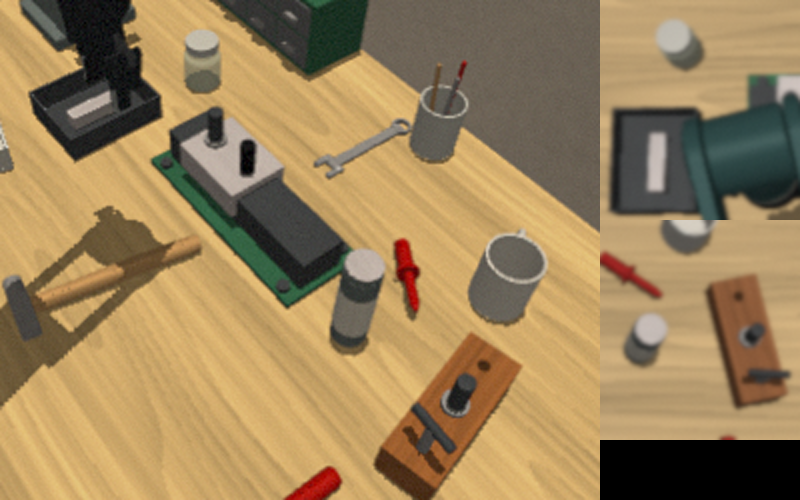

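The pin is seated in the stop at (214,125) and the offcut is in the tray. The short pin, key, can, jar and mug are all standing. The red look-alike is lying down, though, so I'll check whether it was already lying in the earlier pictures or I knocked it.

Run:
```python
from h import *
import pickle
now={'top':arm.get_image('top'),'side':arm.get_image('side')}
ims={n:pickle.load(open(n+'.pkl','rb')) for n in('top','side','w1','w6')};ims.update({'top_now':now['top'],'side_now':now['side']})
for n,im in ims.items():
    H,S,V=cv2.split(cv2.cvtColor(im['frame'],cv2.COLOR_RGB2HSV))
    m=(((H<8)|(H>172))&(S>150)&(V>50)).astype(np.uint8)
    for c in cv2.findContours(m,0,2)[0]:
        if cv2.contourArea(c)>20:
            r=cv2.minAreaRect(c);b=cv2.boxPoints(r);s=sorted([0,1],key=lambda i:np.linalg.norm(b[i]-b[i+1]))
            i=s[0];e=np.array([(b[i]+b[i+1])/2,(b[(i+2)%4]+b[(i+3)%4])/2]);print(n,e.round(1).tolist(),onz(im,e,.012)[:,:2].round(3).tolist())
```

```text
top [[433.5, 238.0], [433.5, 270.0]] [[0.412, -0.279], [0.316, -0.275]]
top [[412.5, 161.5], [403.0, 171.0]] [[0.652, -0.224], [0.622, -0.194]]
side [[368.20001220703125, 336.29998779296875], [331.8999938964844, 364.5]] [[0.413, -0.281], [0.311, -0.281]]
side [[414.79998779296875, 236.39999389648438], [409.6000061035156, 265.5]] [[0.691, -0.154], [0.617, -0.208]]
w1 [[93.69999694824219, 254.3000030517578], [3.4000000953674316, 303.8999938964844]] [[0.621, -0.186], [0.667, -0.359]]
w6 [[396.5, 194.8000030517578], [467.29998779296875, 242.0]] [[0.636, -0.184], [0.7, -0.086]]
top_now [[433.5, 238.0], [433.5, 270.0]] [[0.412, -0.279], [0.316, -0.275]]
top_now [[370.79998779296875, 147.0], [399.1000061035156, 168.1999969482422]] [[0.7, -0.095], [0.631, -0.182]]
side_now [[368.29998779296875, 336.29998779296875], [331.79998779296875, 364.3999938964844]] [[0.413, -0.281], [0.311, -0.28]]
side_now [[398.29998779296875, 219.89999389648438], [409.70001220703125, 254.10000610351562]] [[0.695, -0.088], [0.641, -0.185]]
```

The red pin was already lying exactly here in the picture at t = 14.5 s, before I grasped the long pin. It was standing at 1.5 s, and the arm was never commanded near it in between. It isn't part of the job, it is lying still, and trying to stand it on its tip would risk the finished work, so I'm leaving it. Handing in.

```bash
python3 -c "
from bench import arm
print(arm.finish_job(), arm.observe()['t'])"
```

```text
the job is handed in; nothing more can be done
the job is handed in; nothing more can be done
```

The job is handed in: the offcut is in the steel tray, the carriage is over the last index hole and the long pin is seated to its collar, with the short pin, T-key, oil can, jar and mug still standing; the red look-alike pin fell over between 1.5 and 14.5 s, cause not seen though the arm was not commanded near it, and I left it lying on the bench.

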